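Charge the polisher with stones and lay its clamp bar

ROBOT

A 7-joint arm with a two-finger parallel gripper is mounted at the origin on the work surface. World frame = base frame: x ahead of the robot, y to its left, z up, the work surface at z = 0. Lengths are in mm, angles in degrees, forces in N, time in s.
With the tool pointing down it reaches from about 425 to 875 mm from the base axis. Payload 8.4 kg.
Tool frame: the origin (TCP) lies at the very end of the fingers, on their centre line; the grasp point (between the pads) lies 19 mm behind it; z points along the fingers, y is the direction in which the jaws open and shut (so a half turn about z gives the same grasp; the last joint's range is limited). The gripper opens to 87 mm and grips with 3 to 60 N. Pads are 19 mm wide; open, the fingers measure 117 mm over their backs; the gripper's body (75 mm by 190 mm) begins 51 mm behind the grasp point.
Start: joints at [-79.939, 19.091, 2.286, 83.961, -0.768, 76.965, -3.352], TCP at [176.382, 625.581, 195.646] pointing down, gripper open.
Joint ranges: [-147.57, 147.57], [-21.85, 119.76], [-74.77, 79.35], [14.55, 137.4], [-85.83, 265.84], [4.83, 119.75], [-152.11, 152.11]. Speed limits (degrees/s): [127.2, 127.2, 159.86, 159.86, 180, 180, 180].

INTERFACE

Orientations are given as a 3x3 rotation matrix whose columns are the frame's x, y, z axes.
In Python, from bench import * gives the robot as it stands.
- The arm moves only by the tool servo_tool, never from a script. Its argument "deltas" is a list that holds one entry, the list of rows, each a list of 7 numbers: the finger opening in cm, from 0 to 8.7, then the shift along the tool's x, y, z in cm, then the turn, a rotation vector about the tool's x, y, z in degrees. In form: [[[gripper, x, y, z, wx, wy, wz], ...]]. A call has 1 to 5 rows; each row shifts and turns the commanded pose from where the row before left it, along the tool's axes as they then stand; what a row does not reach is not made up. A row lasts 1/8 s, in which the tool goes at most 62.5 mm and 10.7 degrees, less where a joint would pass 70% of its speed; a pose out of reach is approached as far as the arm can. A call with a gripper value outside its range is refused whole. The fingers move at their own pace and stop on an object; "squeeze" is the grip in N (left out, the last holds). Time passes only in rows, so rows that do not move let the fingers close. It gives the time, the measured TCP pose, the force and the opening at its end, in the units of the state.
- get_state(): the state, without advancing time (a new reading comes with each control period).
- get_image(name): name is "scene" or "top"; returns the picture (480x640x3 uint8, red, green, blue); there is no depth.
- get_calibration(name): a dict with "camera_matrix" (3x3 intrinsics, pixels), "pose" (4x4, takes a point from camera to world coordinates). Camera axes: x right, y down, z forward; pixel columns grow to the right and rows downward; lengths in mm; the calibration is good to about 2 mm. A picture is of the moment at which its call begins. get_calibration takes no time and is no camera call.
- hand_in(): hands the job in, once; it reports no verdict.
The state is a dict: "clock": time; "joints": joint angles; "qvel": joint speeds; "joint_efforts": joint torques, N m; "ee_pos": TCP position; "eef_rot": TCP orientation; "wrist_force": force on the tool from outside, world axes, zero at the start; "wrist_torque": the same for the moment, N m; "gripper_width": opening from 0.0 (shut) to 1.0 (fully open).
Only numpy, scipy, OpenCV 4.12 (cv2) and the standard library are available. Lean on these libraries where they do the work, as an engineer would, in place of code of your own. Each camera call takes 0.05 s, during which the arm holds its last target. There are 200 camera calls.

TASK

Use the scoop to carry at least three of the five ceramic polishing stones from the steel trough into the polisher's bowl; do not touch the stones with the robot itself, and leave none outside the bowl and the trough. Set the scoop down flat and upright on the bench, then lay the clamp bar level and centred across the bowl so that it rests down in both forks. Leave the other things on the bench where they are.

Things in the scene. Friction and masses are not known exactly. Their poses are not given: they have to be found in the camera images.
- tray: Fixed steel trough, a long narrow open tray 250 x 106 mm outside, 240 x 96 mm inside, walls 5 mm thick, 42 mm high, floor 8 mm thick. Origin: centre of its underside; x runs along it towards the end where the stones lie; they start on the floor between x = -5 mm and the end wall, the rest of the -x half is empty. z up.
- scoop: Loose copper scoop with wooden handle, flat on the bench, 165 mm long, 0.14 kg. Flat pan 90 mm long, 86 mm wide outside, floor 2 mm thick, bevelled at the open front (+x); side walls 2.5 mm thick, 31 mm high, ending 32 mm short of the lip, back wall 35 mm high. Origin: centre of the pan's underside (front lip at x = +45 mm, back at -45 mm); x points from handle to open lip, z up.
- scoop_grip (a point): Point on the scoop's handle where it is best held, at (-65, 0, 72) mm in the scoop's frame, axes as the scoop's. The handle here is a level bar 20 mm wide (y) and 24 mm high (z 60 to 84 mm), running from x = -120 to -45 mm, and is free below.
- polisher: Fixed bench polisher: round open bowl, 140 mm across at the rim, wall 4 mm, rim 85 mm above the bench, inner floor at 29 mm. At x = +84 and -84 mm stand forked posts (16 mm in x, 44 mm in y); each fork is a notch open upwards, 30 mm wide in y, floor at 95 mm, cheeks up to 113 mm. Origin: on the bowl's axis at bench level; x runs from post to post, z up.
- bar: Loose steel clamp bar flat on the bench, 200 mm long (x), 20 mm wide (y), 12 mm thick, 0.25 kg; in the middle of its top a black grip block 40 mm (x) x 24 mm (y), z 12 to 48 mm. Origin: centre of its underside; z up. Either way round is right; seated in the forks its origin is 95 mm above the bench.
- bar_grip (a point): Middle of the bar's grip block, 34 mm above the bar's underside, axes as the bar's.
- stone1: Glazed white ceramic polishing stone 1 of five alike: a chunky rounded pebble 31 mm across and 22 mm thick, about 25 g, slippery. Origin: its centre; z is its short axis.
- stone2: Glazed white ceramic polishing stone 2 of five alike: a chunky rounded pebble 31 mm across and 22 mm thick, about 25 g, slippery. Origin: its centre; z is its short axis.
- stone3: Glazed white ceramic polishing stone 3 of five alike: a chunky rounded pebble 31 mm across and 22 mm thick, about 25 g, slippery. Origin: its centre; z is its short axis.
- stone4: Glazed white ceramic polishing stone 4 of five alike: a chunky rounded pebble 31 mm across and 22 mm thick, about 25 g, slippery. Origin: its centre; z is its short axis.
- stone5: Glazed white ceramic polishing stone 5 of five alike: a chunky rounded pebble 31 mm across and 22 mm thick, about 25 g, slippery. Origin: its centre; z is its short axis.
- pliers: Bystander: flat pliers with two handles, 190 mm long, 12 mm high. Origin: on its underside or axis. To be left where it is.
- spool: Bystander: metal wire spool standing on its end, 48 mm across, 55 mm high. Origin: on its underside or axis. To be left where it is.
- tin: Bystander: shallow open brass tin, 120 x 80 x 24 mm. Origin: on its underside or axis. To be left where it is.
- jar: Bystander: glass jar with a lid, 72 mm across, 85 mm high. Origin: on its underside or axis. To be left where it is.
- block: Bystander: wooden soldering block, 90 x 70 x 28 mm, a small steel disc on top. Origin: on its underside or axis. To be left where it is.
- bench_brush: Bystander: bench brush lying flat, 170 mm long. Origin: on its underside or axis. To be left where it is.

How it is judged:
By the outcome, as a careful person would: the job done as asked, in the order asked, and still so for the second after the job is handed in, with the robot touching nothing.
It also fails if it takes over 72 s, if anything falls off the work surface, if the arm or the gripper's body presses on something with over 40 N, if the wrist force passes 120 N, or if a joint passes its speed limit or range.

## Working session

There is one attempt and no reset: what is moved stays moved. The work goes in short steps, Python scripts to look and compute and a tool call to move; the robot and the scene stay as the last step left them, time stands still between calls to the robot, and variables do not carry over. Pictures are saved under pics/ and viewed, about 8 in all and at most 12, crops included, and the job is handed in when it is done.

Besides the shell and the picture viewer there is one more tool, called in YAML: its name, and indented under it one key for each argument. servo_tool: Moves the arm, as the interface text tells. Its arguments: {"type":"object","properties":{"deltas":{"type":"array","items":{"type":"array","items":{"type":"array","items":{"type":"number"}}}},"squeeze":{"type":"number"}},"required":["deltas"]}

```bash
mkdir -p pics; python3 - <<'E'
from bench import *
import cv2,numpy as np
for n in("scene","top"):
    im=get_image(n); cv2.imwrite(f"pics/{n}0.png",im[:,:,::-1]); c=get_calibration(n); print(n,np.round(c["camera_matrix"],1).tolist(),np.round(c["pose"],3).tolist())
s=get_state(); print(s["clock"],s["ee_pos"],np.round(s["eef_rot"],3).tolist(),s["gripper_width"])
E
```

```text
scene [[499.4, 0.0, 320.7], [0.0, 499.4, 243.3], [0.0, 0.0, 1.0]] [[0.661, 0.568, -0.49, 1227.643], [0.75, -0.514, 0.416, -544.551], [-0.016, -0.643, -0.766, 1100.502], [0.0, 0.0, 0.0, 1.0]]
top [[477.2, 0.0, 323.5], [0.0, 477.2, 240.3], [0.0, 0.0, 1.0]] [[0.025, -0.99, 0.137, 434.631], [-1.0, -0.023, 0.016, 19.232], [-0.013, -0.137, -0.99, 1171.016], [0.0, 0.0, 0.0, 1.0]]
0.1 [176.29564728 625.14723731 194.84422194] [[-0.962, 0.271, -0.0], [0.271, 0.962, -0.001], [-0.0, -0.001, -1.0]] 1.0006423031454328
```

View pics/top0.png

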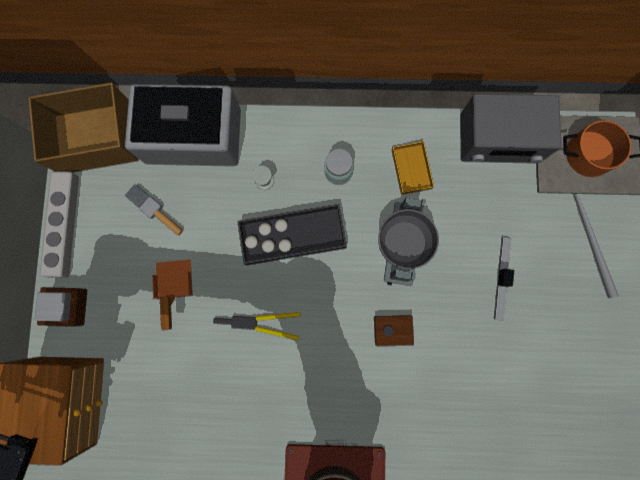

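View pics/scene0.png

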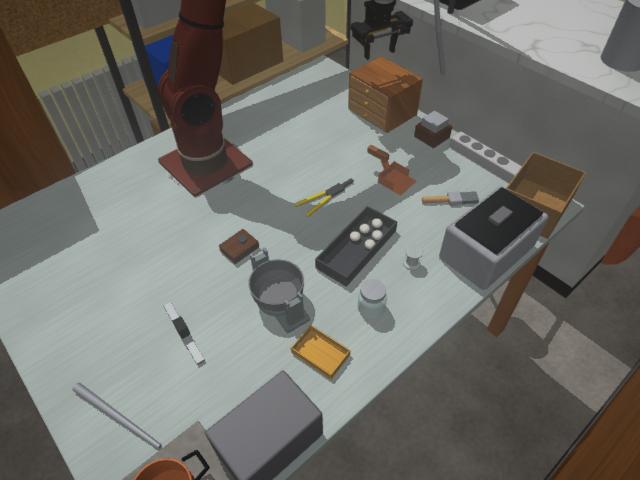

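Top view: the scoop pan is at about (173,279) with its handle towards (166,328). The trough is at (292,233) with the stones at its left end, the polisher bowl at (408,239) with posts at (411,203) and (401,273), and the bar at (504,278). The scene view agrees with this layout. Next I'll measure each by mask.

```bash
cat > h.py <<'E'
from bench import *
import cv2,numpy as np
def ray(n,px,z):
    c=get_calibration(n);K=np.array(c["camera_matrix"]);T=np.array(c["pose"])
    p=np.atleast_2d(np.array(px,float));d=np.c_[p,np.ones(len(p))]@np.linalg.inv(K).T@T[:3,:3].T
    return (T[:3,3]+d*((np.asarray(z)-T[2,3])/d[:,2])[:,None])[:,:2]
def proj(n,P):
    c=get_calibration(n);K=np.array(c["camera_matrix"]);T=np.linalg.inv(np.array(c["pose"]))
    q=(np.atleast_2d(P)@T[:3,:3].T+T[:3,3])@K.T
    return q[:,:2]/q[:,2:]
def move(P,R=None):
    "cm shift in tool axes and rotvec deg from present pose to target"
    s=get_state();p=np.array(s["ee_pos"]);M=np.array(s["eef_rot"])
    d=M.T@(np.array(P)-p)/10
    w=np.zeros(3) if R is None else np.degrees(cv2.Rodrigues(M.T@np.array(R))[0].ravel())
    print("d",d.round(2),"w",w.round(1),"pos",p.round(1))
E
python3 - <<'E'
from h import *
im=cv2.imread("pics/top0.png");hsv=cv2.cvtColor(im,cv2.COLOR_BGR2HSV)
crop=np.vstack([np.hstack([cv2.resize(im[225:345,120:220],None,fx=3,fy=3),cv2.resize(im[225:345,460:560],None,fx=3,fy=3)])])
crop2=np.hstack([cv2.resize(im[180:300,225:365],None,fx=3,fy=3),cv2.resize(im[180:300,360:460],None,fx=3,fy=3)])
cv2.imwrite("pics/c1.png",crop);cv2.imwrite("pics/c2.png",crop2)
def sub(m,x0,x1,y0,y1):
    o=np.zeros_like(m);o[y0:y1,x0:x1]=m[y0:y1,x0:x1];return o
def big(m):
    c,_=cv2.findContours(m,cv2.RETR_EXTERNAL,cv2.CHAIN_APPROX_NONE);return max(c,key=cv2.contourArea)
g=hsv[:,:,2]
for nm,m in dict(scoop=sub(cv2.inRange(hsv,(0,120,50),(20,255,255)),130,215,240,345),
  tray=sub(cv2.inRange(g,0,75),232,352,195,270), bar=sub(cv2.inRange(g,0,100),490,520,255,300)).items():
    c=big(m);r=cv2.minAreaRect(c);print(nm,cv2.contourArea(c),np.round(cv2.boxPoints(r),1).tolist())
# stones
m=sub(cv2.inRange(hsv,(0,0,150),(180,60,255)),242,345,208,260)
for c in cv2.findContours(m,cv2.RETR_EXTERNAL,cv2.CHAIN_APPROX_NONE)[0]:
    if cv2.contourArea(c)>30:
        (x,y),_=cv2.minEnclosingCircle(c);print("stone",round(x),round(y),ray("top",(x,y),19).round())
E
```

```text
scoop 1507.0 [[151.10000610351562, 261.5], [190.0, 259.70001220703125], [193.1999969482422, 327.6000061035156], [154.3000030517578, 329.5]]
tray 4582.0 [[235.6999969482422, 220.60000610351562], [339.29998779296875, 202.8000030517578], [347.1000061035156, 248.10000610351562], [243.5, 265.8999938964844]]
bar 344.0 [[494.5, 299.0], [498.6000061035156, 254.8000030517578], [515.2000122070312, 256.29998779296875], [511.20001220703125, 300.5]]
stone 284 246 [[578. 133.]]
stone 268 246 [[576. 174.]]
stone 250 242 [[584. 216.]]
stone 264 230 [[617. 183.]]
stone 281 226 [[627. 144.]]
```

View pics/c1.png

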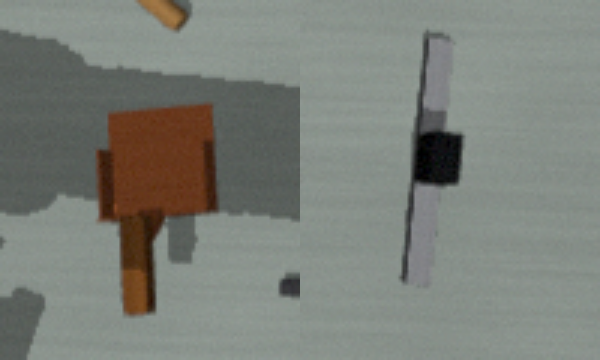

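View pics/c2.png

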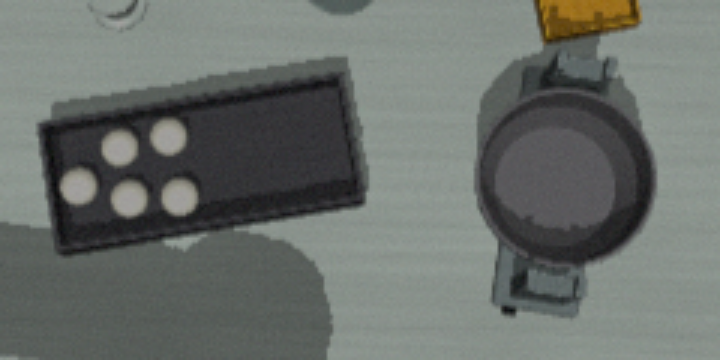

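```bash
python3 - <<'E'
from h import *
t="top"
L=ray(t,[(156.3,263),(191,260)],1);print("lip",L.round(1).tolist(),np.hypot(*(L[1]-L[0])))
B=ray(t,[(153.5,298.3),(191.7,295.3)],0);print("pan back bottom",B.round(1).tolist())
H=ray(t,[(161.7,329.5),(171.7,329.3)],60);print("handle end bottom z60",H.round(1).tolist());print("top z84",ray(t,[(160.2,296.5),(170.6,295.6)],84).round(1).tolist())
d=L[1]-L[0];print("scoop yaw",np.degrees(np.arctan2(d[0],-d[1])))
T=ray(t,[(238.3,221.3),(340,204),(346.7,247.7),(245,264.3)],42);print("tray",T.round(1).tolist(),T.mean(0).round(1),[np.hypot(*(T[i]-T[i-1])).round(1) for i in range(4)])
d=T[0]+T[3]-T[1]-T[2];print("tray yaw",np.degrees(np.arctan2(d[1],d[0])))
print("bowl",ray(t,(409,239.3),85).round(1))
P=ray(t,[(415,202.7),(404.3,274.5)],113);print("posts",P.round(1).tolist(),P.mean(0),np.hypot(*(P[0]-P[1])),np.degrees(np.arctan2(*(P[0]-P[1])[::-1])))
b=ray(t,[(506,237.3),(499.3,319.3)],12);print("bar",b.round(1).tolist(),b.mean(0),np.hypot(*(b[0]-b[1])),np.degrees(np.arctan2(*(b[0]-b[1])[::-1])),"grip",ray(t,(506.3,277.7),48).round(1))
# scene crops of scoop and polisher
s=cv2.imread("pics/scene0.png");cv2.imwrite("pics/c3.png",np.hstack([cv2.resize(s[135:205,355:425],None,fx=5,fy=5,interpolation=2),cv2.resize(s[240:345,235:325],None,fx=350/105,fy=350/105,interpolation=2)]))
E
```

```text
lip [[530.4, 449.8], [539.8, 364.3]] 86.06869291034623
pan back bottom [[443.8, 450.8], [453.3, 357.4]]
handle end bottom z60 [[372.6, 404.4], [373.6, 381.4]]
top z84 [[447.5, 404.8], [450.1, 381.2]]
scoop yaw 6.293603335218133
tray [[632.2, 243.8], [680.0, -0.1], [574.2, -18.2], [528.9, 222.7]] [603.8 112.1] [np.float64(105.5), np.float64(248.5), np.float64(107.4), np.float64(245.1)]
tray yaw 100.87361519230022
bowl [[ 591.5 -159.1]]
posts [[671.3, -168.1], [508.6, -144.2]] [ 589.94169084 -156.12158021] 164.4052626005747 -8.354166855035873
bar [[612.4, -407.5], [414.1, -386.1]] [ 513.26633211 -396.78219448] 199.4066720447878 -6.158448420721169 grip [[ 511.3 -392.3]]
```

View pics/c3.png

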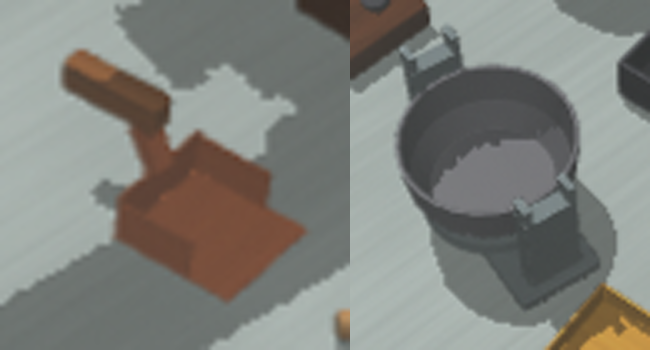

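Tray is centred at (604,112) with yaw 100.8°. The scoop's grip point is near (427,397) with yaw 5.5°. The bowl is at (591,-158), and the bar at (512,-395) with yaw -6°. I'll hold the scoop with tool x along its lip direction, and first go above the handle.

servo_tool:
  deltas:
    - [[8.7, -5, -2.5, 0, 0, 0, 0], [8.7, -5, -2.5, 0, 0, 0, 0], [8.7, -5, -2.5, 0, 0, 0, 0], [8.7, -5, -2.5, 0, 0, 0, 0], [8.7, -5, -2.5, 0, 0, 0, 0]]

```text
clock: 0.72
ee_pos: [384.1, 435.9, 195.4]
eef_rot: [[-0.963, 0.271, -0.0], [0.271, 0.963, -0.0], [0.0, -0.0, -1.0]]
wrist_force: [0.5, 0.4, -0.3]
gripper_width: 1.003
```

servo_tool:
  deltas:
    - [[8.7, -5, -2.5, 0, 0, 0, 0], [8.7, 0, 0, 0, 0, 0, 10.6], [8.7, 0, 0, 0, 0, 0, 10.6], [8.7, 0, 0, 0, 0, 0, 10.6], [8.7, 0, 0, 0, 0, 0, 10.6]]

```text
clock: 1.35
ee_pos: [424.2, 399.5, 195.2]
eef_rot: [[-0.522, 0.853, -0.001], [0.853, 0.522, -0.001], [-0.0, -0.001, -1.0]]
wrist_force: [0.5, 0.3, -0.0]
gripper_width: 1.0
```

servo_tool:
  deltas:
    - [[8.7, 0, 0, 0, 0, 0, 10.6], [8.7, 0, 0, 0, 0, 0, 10.6], [8.7, 0, 0, 0, 0, 0, 10.6], [8.7, 0, 0, 0, 0, 0, 10.6], [8.7, 0, 0, 0, 0, 0, 10.6]]

```text
clock: 1.98
ee_pos: [424.2, 399.6, 195.3]
eef_rot: [[0.366, 0.93, -0.001], [0.93, -0.366, -0.001], [-0.001, -0.0, -1.0]]
wrist_force: [0.5, 0.1, 0.2]
gripper_width: 1.002
```

servo_tool:
  deltas:
    - [[8.7, 0, 0, 0, 0, 0, 10.6], [8.7, 0, 0, 0, 0, 0, 10.6], [8.7, 0, 0, 0, 0, 0, 10.6], [8.7, 0, 0, 0, 0, 0, 10.6], [8.7, 0, 0, 0, 0, 0, 10.6]]

```text
clock: 2.6
ee_pos: [424.2, 399.6, 195.2]
eef_rot: [[0.964, 0.267, -0.001], [0.267, -0.964, -0.001], [-0.001, 0.001, -1.0]]
wrist_force: [1.1, 0.1, 0.1]
gripper_width: 0.998
```

```bash
cat >> h.py <<'E'
def Rz(yaw,pitch=0):
    "tool down, tool x along yaw; pitch>0 tips tool-x end up"
    y,p=np.radians([yaw,pitch]);f=np.array([np.cos(y),np.sin(y),0]);u=np.array([0,0,1.])
    x=f*np.cos(p)+u*np.sin(p);z=-(u*np.cos(p)-f*np.sin(p));return np.c_[x,np.cross(z,x),z]
E
python3 - <<'E'
from h import *
s=get_state();print(s["clock"],np.round(s["joints"],1))
move([427,397,56],Rz(5.5))
cv2.imwrite("pics/t1.png",get_image("top")[:,:,::-1][200:360,100:300])
E
```

```text
2.6 [ -71.4   11.8   27.7   94.8   -5.6   74.8 -117.2]
d [ 0.21  0.32 13.92] w [ 0.  0. 10.] pos [424.2 399.6 195.2]
```

servo_tool:
  deltas:
    - [[8.7, 0.2, 0.3, 3, 0, 0, 10], [8.7, 0, 0, 5, 0, 0, 0], [8.7, 0, 0, 4, 0, 0, 0], [8.7, 0, 0, 2.2, 0, 0, 0], [6, 0, 0, 0, 0, 0, 0]]

```text
clock: 3.28
ee_pos: [426.1, 396.3, 51.9]
eef_rot: [[0.995, 0.104, -0.002], [0.104, -0.995, -0.003], [-0.003, 0.003, -1.0]]
wrist_force: [-0.8, -0.2, 0.1]
gripper_width: 0.948
```

servo_tool:
  deltas:
    - [[4, 0, 0, 0, 0, 0, 0], [2.4, 0, 0, 0, 0, 0, 0], [1, 0, 0, 0, 0, 0, 0], [0, 0, 0, 0, 0, 0, 0], [0, 0, 0, 0, 0, 0, 0]]
  squeeze: 45

```text
clock: 3.9
ee_pos: [427.2, 397.5, 53.8]
eef_rot: [[0.995, 0.102, 0.0], [0.102, -0.995, 0.0], [0.0, -0.0, -1.0]]
wrist_force: [-0.5, 0.3, -0.3]
gripper_width: 0.404
```

servo_tool:
  deltas:
    - [[0, 0, 0, 0, 0, 0, 0], [0, 0, 0, 0, 0, 0, 0], [0, 0, 0, -3, 0, 0, 0], [0, 0, 0, -5, 0, 0, 0], [0, 0, 0, -2, 0, 0, 0]]

```text
clock: 4.53
ee_pos: [428.1, 398.1, 156.4]
eef_rot: [[0.995, 0.102, 0.002], [0.102, -0.995, 0.002], [0.002, -0.002, -1.0]]
wrist_force: [-0.2, 0.7, -1.5]
gripper_width: 0.214
```

```bash
python3 - <<'E'
from h import *
s=get_state();print(s["clock"],np.round(s["joints"],1),s["gripper_width"]*87)
for n in("top","scene"): cv2.imwrite(f"pics/{n}2.png",get_image(n)[:,:,::-1])
a=cv2.imread("pics/top2.png")[200:350,100:260];b=cv2.imread("pics/scene2.png")[50:200,340:500]
cv2.imwrite("pics/p2.png",np.hstack([cv2.resize(a,None,fx=2.5,fy=2.5),cv2.resize(b,None,fx=2.5,fy=2.5)]))
E
```

```text
4.525 [ -71.8   13.5   28.8   97.8   -6.9   70.3 -125.5] 18.605473109403807
```

View pics/p2.png

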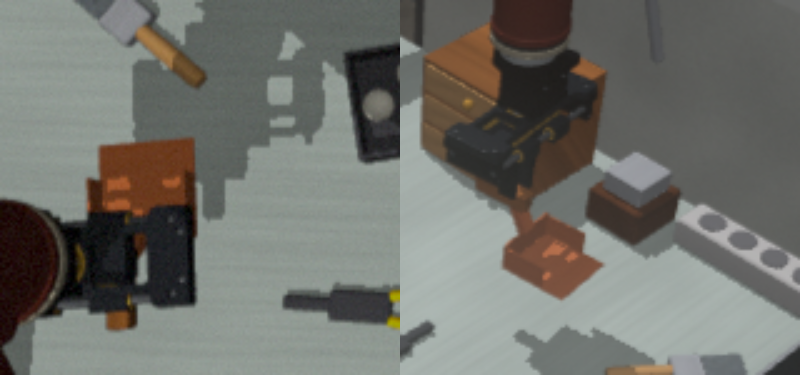

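The scoop is held and lifted. Lip corners are at top-view pixels (139.6,259.2) and (178.4,255.6). Now I'll check its offset in the hand and work out the move into the trough.

```bash
python3 - <<'E'
from h import *
s=get_state();p=np.array(s["ee_pos"]);R=np.array(s["eef_rot"])
L=ray("top",[(139.6,259.2),(178.4,255.6)],103);m=L.mean(0);d=L[1]-L[0]
print("lip",L.round(1).tolist(),np.hypot(*d),"yaw",np.degrees(np.arctan2(d[0],-d[1])), "in tool", R[:2,:2].T@(m-p[:2]),s["gripper_width"]*87)
def tr(x,y=0,c=(603.8,112.1),yaw=100.8):
    a=np.radians(yaw);return np.array(c)+[x*np.cos(a)-y*np.sin(a),x*np.sin(a)+y*np.cos(a)]
for x in(-12-110,-122+30,8): print(x,tr(x))
t=tr(-120);move([*t,156],Rz(100.8))
E
```

```text
lip [[529.7, 450.8], [539.9, 363.4]] 88.01280315084071 yaw 6.655887164117048 in tool [106.9706388    2.26920447] 18.656419601447404
-122 [626.66052038  -7.73904459]
-92 [621.03908094  21.72957293]
8 [602.30094948 119.95829801]
d [15.59 42.23 -0.09] w [ -0.   -0.3 -95. ] pos [428.2 398.4 156. ]
```

servo_tool:
  deltas:
    - [[0, 1.95, 5.28, 0, 0, 0, 0], [0, 1.95, 5.28, 0, 0, 0, 0], [0, 1.95, 5.28, 0, 0, 0, 0], [0, 1.95, 5.28, 0, 0, 0, 0], [0, 1.95, 5.28, 0, 0, 0, 0]]

```text
clock: 5.25
ee_pos: [550.8, 143.0, 152.2]
eef_rot: [[0.995, 0.102, -0.002], [0.102, -0.995, -0.001], [-0.002, 0.0, -1.0]]
wrist_force: [1.3, 1.1, -1.5]
gripper_width: 0.219
```

servo_tool:
  deltas:
    - [[0, 1.95, 5.28, 0, 0, 0, 0], [0, 1.95, 5.28, 0, 0, 0, 0], [0, 1.95, 5.28, 0, 0, 0, 0], [0, 0, 0, 0, 0, 0, -10.6], [0, 0, 0, 0, 0, 0, -10.6]]

```text
clock: 5.88
ee_pos: [624.7, -8.0, 151.5]
eef_rot: [[0.889, 0.458, -0.003], [0.458, -0.889, -0.001], [-0.003, -0.0, -1.0]]
wrist_force: [0.3, 0.7, -1.4]
gripper_width: 0.214
```

servo_tool:
  deltas:
    - [[0, 0, 0, 0, 0, 0, -10.6], [0, 0, 0, 0, 0, 0, -10.6], [0, 0, 0, 0, 0, 0, -10.6], [0, 0, 0, 0, 0, 0, -10.6], [0, 0, 0, 0, 0, 0, -10.6]]

```text
clock: 6.5
ee_pos: [624.5, -6.8, 151.7]
eef_rot: [[0.167, 0.986, -0.002], [0.986, -0.167, -0.0], [-0.001, -0.002, -1.0]]
wrist_force: [-0.0, -0.4, -1.9]
gripper_width: 0.214
```

servo_tool:
  deltas:
    - [[0, 0, 0, 0, 0, 0, -10.6], [0, 0, 0, 0, 0, 0, -10.2], [0, 0, 0, 0, 0, 0, 0], [0, 0, 0, 0, 0, 0, 0]]

```text
clock: 7.0
ee_pos: [625.0, -6.9, 152.8]
eef_rot: [[-0.184, 0.983, -0.001], [0.983, 0.184, -0.0], [0.0, -0.001, -1.0]]
wrist_force: [0.1, 0.3, -1.1]
gripper_width: 0.216
```

```bash
python3 - <<'E'
from h import *
s=get_state();p=np.array(s["ee_pos"]);R=np.array(s["eef_rot"]);print(s["clock"],np.round(s["joints"],1),R.round(3).tolist())
a=np.radians(100.8);t=np.array([603.8,112.1])-120*np.array([np.cos(a),np.sin(a)])
move([*t,100],Rz(100.8))
im=get_image("top")[:,:,::-1];cv2.imwrite("pics/top3.png",im)
cv2.imwrite("pics/p3.png",cv2.resize(im[170:290,220:400],None,fx=4,fy=4))
E
```

```text
7.0 [-23.9  18.6  25.6  91.9  -8.3  71.5  13.8] [[-0.184, 0.983, -0.001], [0.983, 0.184, -0.0], [0.0, -0.001, -1.0]]
d [0.09 0.15 5.28] w [-0.1 -0.  -0.2] pos [625.   -6.9 152.8]
```

View pics/p3.png

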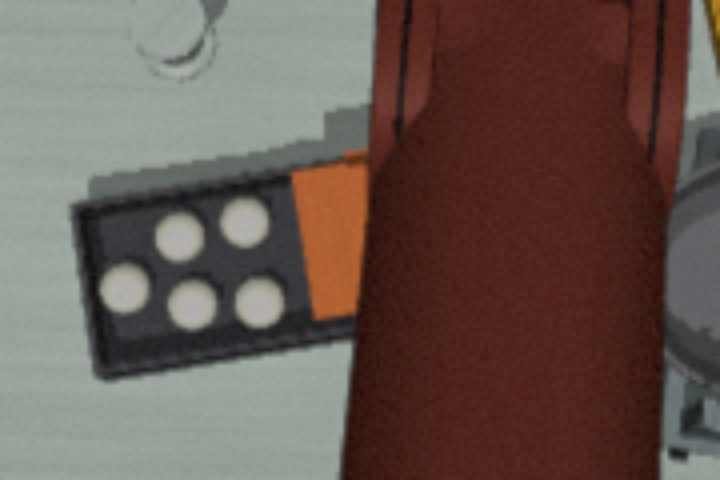

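```bash
python3 - <<'E'
from h import *
a=np.radians(100.8);A=np.array([[np.cos(a),np.sin(a)],[-np.sin(a),np.cos(a)]]);c=np.array([603.8,112.1])
s=get_state();p=np.array(s["ee_pos"])
L=ray("top",[(292.75,212.5),(298.75,250)],100)
print("lip tray",((L-c)@A.T).round(1).tolist(),"tcp",(A@(p[:2]-c)).round(1))
for q in [(578,133),(576,174),(584,216),(617,183),(627,144)]: print((A@(np.array(q)-c)).round(1))
# tray corners again from p3, far end
T=ray("top",[(220+72/4,170+205/4),(220+98/4,170+380/4)],42);print("end wall",((T-c)@A.T).round(1).tolist())
E
```

```text
lip tray [[-11.3, -40.0], [-11.4, 47.5]] tcp [-120.9    1.3]
[25.4 21.4]
[66.  15.7]
[105.8  -0. ]
[ 67.2 -26.3]
[ 27.  -28.8]
end wall [[124.7, -52.8], [124.1, 54.3]]
```

servo_tool:
  deltas:
    - [[0, -0.3, 0.3, 0, 0, 0, 0], [0, 0, 0, 3, 0, 0, 0], [0, 0, 0, 2, 0, 0, 0], [0, 0, 0, 1, 0, 0, 0], [0, 0, 0, 1, 0, 0, 0]]

```text
clock: 7.68
ee_pos: [629.2, -9.2, 83.5]
eef_rot: [[-0.188, 0.982, 0.0], [0.982, 0.188, -0.0], [-0.0, 0.0, -1.0]]
wrist_force: [-0.2, 0.3, -1.1]
gripper_width: 0.214
```

servo_tool:
  deltas:
    - [[0, 0, 0, 0.8, 0, 0, 0], [0, 0, 0, 0.5, 0, 0, 0], [0, 0, 0, 0.3, 0, 0, 0], [0, 0, 0, 0, 0, 0, 0]]

```text
clock: 8.18
ee_pos: [628.9, -9.2, 67.7]
eef_rot: [[-0.188, 0.982, -0.0], [0.982, 0.188, 0.0], [0.0, -0.0, -1.0]]
wrist_force: [-0.1, -0.9, -1.3]
gripper_width: 0.216
```

servo_tool:
  deltas:
    - [[0, 0, 0, 0.3, 0, 0, 0], [0, 0, 0, 0.3, 0, 0, 0], [0, 0, 0, 0.1, 0, 0, 0], [0, 0, 0, 0, 0, 0, 0]]

```text
clock: 8.68
ee_pos: [629.3, -9.8, 61.4]
eef_rot: [[-0.188, 0.982, 0.001], [0.982, 0.188, -0.0], [-0.0, 0.001, -1.0]]
wrist_force: [-1.9, -2.8, 5.5]
gripper_width: 0.211
```

servo_tool:
  deltas:
    - [[0, 0.8, 0, 0, 0, 0, 0], [0, 0.8, 0, 0, 0, 0, 0], [0, 0.8, 0, 0, 0, 0, 0], [0, 0.8, 0, 0, 0, 0, 0], [0, 0.8, 0, 0, 0, 0, 0]]

```text
clock: 9.3
ee_pos: [622.4, 29.4, 61.6]
eef_rot: [[-0.188, 0.982, 0.002], [0.982, 0.188, -0.001], [-0.001, 0.002, -1.0]]
wrist_force: [1.4, -4.3, 5.3]
gripper_width: 0.212
```

servo_tool:
  deltas:
    - [[0, 0.8, 0, 0, 0, 0, 0], [0, 0.8, 0, 0, 0, 0, 0], [0, 0.8, 0, 0, 0, 0, 0], [0, 0.8, 0, 0, 0, 0, 0], [0, 0.8, 0, 0, 0, 0, 0]]

```text
clock: 9.93
ee_pos: [614.9, 68.5, 61.6]
eef_rot: [[-0.187, 0.982, 0.002], [0.982, 0.187, -0.001], [-0.001, 0.002, -1.0]]
wrist_force: [1.3, -4.5, 5.6]
gripper_width: 0.215
```

```bash
python3 - <<'E'
from h import *
im=get_image("top")[:,:,::-1];s=get_image("scene")[:,:,::-1]
cv2.imwrite("pics/p4.png",np.hstack([cv2.resize(im[190:280,225:335],None,fx=3.6,fy=3.6),cv2.resize(s[190:290,310:420],None,fx=3.24,fy=3.24)[:324]]))
E
```

```text
(no output)
```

View pics/p4.png

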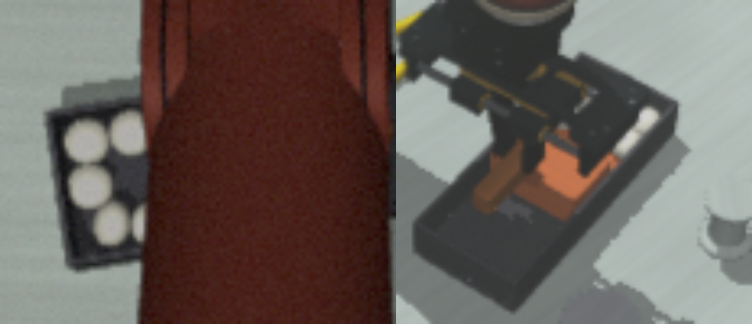

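The stones are gathered at the end wall in two rows, with the lip close behind them. I'll keep pushing under them.

servo_tool:
  deltas:
    - [[0, 0.7, 0, 0, 0, 0, 0], [0, 0.7, 0, 0, 0, 0, 0], [0, 0.7, 0, 0, 0, 0, 0], [0, 0.6, 0, 0, 0, 0, 0], [0, 0.6, 0, 0, 0, 0, 0]]

```text
clock: 10.65
ee_pos: [608.7, 100.9, 61.6]
eef_rot: [[-0.187, 0.982, 0.002], [0.982, 0.187, -0.001], [-0.001, 0.002, -1.0]]
wrist_force: [1.4, -5.8, 7.3]
gripper_width: 0.213
```

servo_tool:
  deltas:
    - [[0, 0.6, 0, 0, 0, 0, 0], [0, 0.5, 0, 0, 0, 0, 0], [0, 0.4, 0, 0, 0, 0, 0], [0, 0.3, 0, 0, 0, 0, 0]]

```text
clock: 11.15
ee_pos: [605.4, 118.2, 61.6]
eef_rot: [[-0.187, 0.982, 0.002], [0.982, 0.187, -0.001], [-0.002, 0.002, -1.0]]
wrist_force: [0.9, -5.3, 6.3]
gripper_width: 0.217
```

```bash
python3 - <<'E'
from h import *
im=get_image("top")[:,:,::-1];s=get_image("scene")[:,:,::-1]
cv2.imwrite("pics/p5.png",np.hstack([cv2.resize(im[190:280,225:335],None,fx=3.6,fy=3.6),cv2.resize(s[190:290,310:420],None,fx=3.24,fy=3.24)[:324]]))
E
```

```text
(no output)
```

View pics/p5.png

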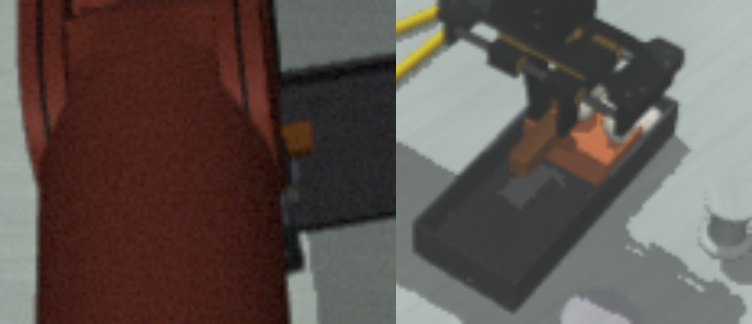

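The lip is near the end wall (about 115 mm) and the stones are being taken onto the pan. One last small push, then tilt the lip up and lift.

servo_tool:
  deltas:
    - [[0, 0.3, 0, 0, 0, 0, 0], [0, 0, 0, 0, 0, 0, 0]]

```text
clock: 11.5
ee_pos: [604.7, 121.5, 61.6]
eef_rot: [[-0.188, 0.982, 0.002], [0.982, 0.188, -0.001], [-0.001, 0.002, -1.0]]
wrist_force: [1.3, -4.5, 6.8]
gripper_width: 0.216
```

servo_tool:
  deltas:
    - [[0, -0.4, 0, 0.1, 0, 5, 0], [0, -0.46, 0, 0, 0, 5, 0], [0, -0.46, 0, -0.1, 0, 5, 0], [0, -0.46, 0, -0.1, 0, 5, 0], [0, -0.4, 0, -0.2, 0, 4, 0]]

```text
clock: 12.12
ee_pos: [607.6, 100.2, 59.2]
eef_rot: [[-0.171, 0.982, -0.077], [0.896, 0.188, 0.402], [0.409, -0.001, -0.913]]
wrist_force: [-0.3, 0.3, -1.5]
gripper_width: 0.214
```

```bash
python3 - <<'E'
from h import *
s=get_image("scene")[:,:,::-1];im=get_image("top")[:,:,::-1]
cv2.imwrite("pics/p6.png",np.hstack([cv2.resize(im[190:280,225:335],None,fx=3.6,fy=3.6),cv2.resize(s[190:290,310:420],None,fx=3.24,fy=3.24)[:324]]))
st=get_state();print(np.round(st["joints"],1),st["wrist_force"],st["wrist_torque"]);move([600,100,160])
E
```

```text
[-12.   26.6  17.4  96.4 -33.3  68.7  30. ] [ 0.66854544  0.26943664 -3.34686602] [-1.12833356 -0.23531303 -0.02967478]
d [ 4.5  -0.73 -9.13] w [0. 0. 0.] pos [607.6  97.3  58.2]
```

View pics/p6.png

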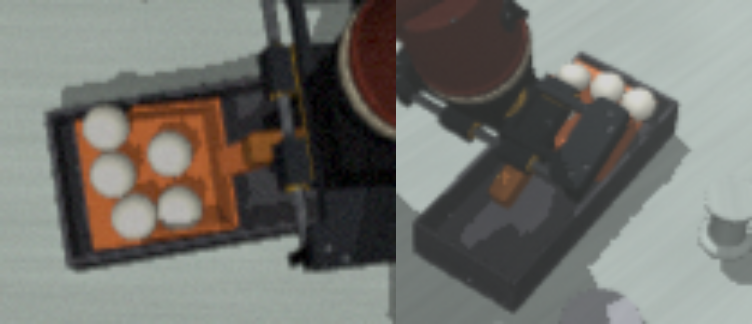

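All five stones are on the tilted pan. I'll tilt it a bit more, raise it inside the trough and let the stones slide back.

servo_tool:
  deltas:
    - [[0, 0.2, 0, -0.5, 0, 4, 0], [0, 0.2, 0, -0.5, 0, 4, 0], [0, 0.3, 0, -0.5, 0, 0, 0], [0, 0.3, 0, -0.5, 0, 0, 0], [0, 0, 0, 0, 0, 0, 0]]

```text
clock: 12.85
ee_pos: [608.4, 100.7, 83.2]
eef_rot: [[-0.162, 0.982, -0.099], [0.833, 0.19, 0.52], [0.529, 0.002, -0.849]]
wrist_force: [0.1, 0.5, -2.6]
gripper_width: 0.217
```

```bash
cat >> h.py <<'E'
def stones(n,box,z,draw=None):
    im=get_image(n)[:,:,::-1].copy();x0,x1,y0,y1=box
    if draw: cv2.imwrite(draw,im)
    m=cv2.inRange(cv2.cvtColor(im,cv2.COLOR_BGR2HSV),(0,0,150),(180,60,255));o=np.zeros_like(m);o[y0:y1,x0:x1]=m[y0:y1,x0:x1]
    for c in cv2.findContours(o,cv2.RETR_EXTERNAL,cv2.CHAIN_APPROX_NONE)[0]:
        A=cv2.contourArea(c)
        if A>25: (x,y),r=cv2.minEnclosingCircle(c);print(n,"blob",round(x,1),round(y,1),"A",A,"r",round(r,1),ray(n,(x,y),z).round(0).tolist())
E
python3 - <<'E'
from h import *
stones("top",(236,345,195,270),60,"pics/t7.png")
s=get_state();R=np.array(s["eef_rot"]);p=np.array(s["ee_pos"]);print(R.round(2).tolist(),s["wrist_force"])
for nm,v in dict(lip=(109,0,53),back=(19,0,53)).items():
    P=p+R@np.array(v);print(nm,P.round(0),proj("top",P).round(0))
E
```

```text
top blob 265.6 246.7 A 50.5 r 4.9 [[570.0, 173.0]]
top blob 276.2 245.0 A 56.5 r 5.2 [[574.0, 148.0]]
top blob 261.8 233.9 A 80.0 r 5.6 [[600.0, 183.0]]
top blob 273.2 230.2 A 75.5 r 5.6 [[610.0, 157.0]]
top blob 249.9 222.9 A 85.0 r 5.7 [[626.0, 212.0]]
top blob 286.0 232.0 A 1561.0 r 62.2 [[606.0, 126.0]]
[[-0.16, 0.98, -0.1], [0.83, 0.19, 0.52], [0.53, 0.0, -0.85]] [ 0.66457093  0.39247269 -3.39402334]
lip [585. 219.  95.] [[244. 238.]]
back [600. 144.  48.] [[279. 235.]]
```

```bash
python3 - <<'E'
from h import *
stones("scene",(340,410,195,260),19,"pics/s7.png")
for z in(19,60,75,90,105): 
    w=ray("top",(249.9,222.9),z)[0];print(z,w.round(),proj("scene",[*w,z]).round(1))
E
```

```text
scene blob 371.5 215.5 A 51.0 r 5.1 [[556.0, 225.0]]
scene blob 374.5 225.5 A 1457.0 r 46.0 [[590.0, 204.0]]
19 [633. 220.] [[389.1 230.9]]
60 [626. 212.] [[386.8 221.2]]
75 [623. 210.] [[385.9 217.5]]
90 [621. 207.] [[385.  213.8]]
105 [618. 205.] [[384.1 210. ]]
```

```bash
python3 - <<'E'
import cv2,numpy as np
s=cv2.imread("pics/s7.png");t=cv2.imread("pics/t7.png")
cv2.imwrite("pics/p7.png",np.hstack([cv2.resize(t[200:270,230:300],(400,400),interpolation=2),cv2.resize(s[190:260,340:410],(400,400),interpolation=2)]))
E
```

```text
(no output)
```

View pics/p7.png

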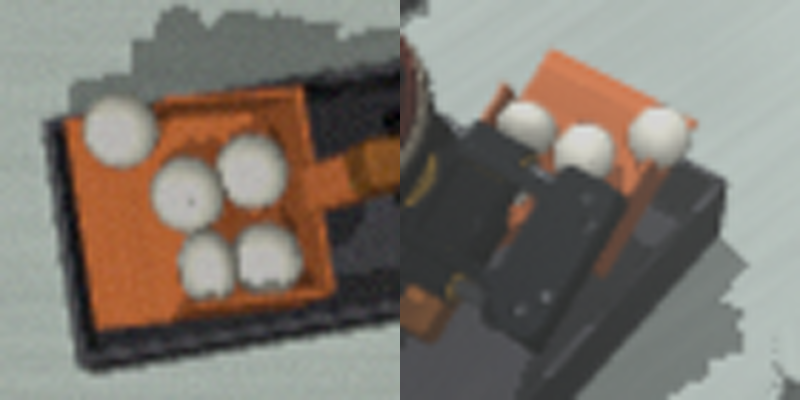

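Four stones lie safely at the back of the pan. The fifth is caught on the front end of the side wall on the outer edge (world +x), so I'll roll that side up gently to make it slide inwards.

servo_tool:
  deltas:
    - [[0, 0.18, -0.37, -0.3, -4, 0, 0], [0, 0.18, -0.37, -0.3, -4, 0, 0], [0, 0.18, -0.37, -0.3, -4, 0, 0], [0, 0, 0, 0, 0, 0, 0], [0, 0, 0, 0, 0, 0, 0]]

```text
clock: 13.58
ee_pos: [596.9, 97.9, 92.2]
eef_rot: [[-0.161, 0.981, 0.106], [0.833, 0.077, 0.548], [0.53, 0.176, -0.83]]
wrist_force: [-0.2, -0.6, -1.6]
gripper_width: 0.216
```

```bash
cat >> h.py <<'E'
def inpan(px,h=13):
    "top pixels -> scoop frame (x,y), on a plane h above the pan's underside"
    s=get_state();R=np.array(s["eef_rot"]);p=np.array(s["ee_pos"]);o=p+R@np.array([109-45,0,53-h])
    c=get_calibration("top");K=np.array(c["camera_matrix"]);T=np.array(c["pose"])
    for q in px:
        d=T[:3,:3]@np.linalg.inv(K)@[*q,1];t=((o-T[:3,3])@R[:,2])/(d@R[:,2]);X=R.T@(T[:3,3]+d*t-o);print(q,"pan x,y",X[:2].round(0)*[1,-1])
E
python3 - <<'E'
from h import *
stones("top",(236,345,195,270),80,"pics/t8.png")
im=cv2.imread("pics/t8.png");h=cv2.cvtColor(im,cv2.COLOR_BGR2HSV);m=cv2.inRange(h,(0,0,150),(180,60,255));m[:, :236]=0;m[:195]=0;m[270:]=0;m[:,300:]=0
px=[cv2.minEnclosingCircle(c)[0] for c in cv2.findContours(m,0,1)[0] if 25<cv2.contourArea(c)<200]
inpan(np.round(px,1).tolist());print(np.array(get_state()["eef_rot"]).round(2).tolist())
E
```

```text
top blob 317.0 261.5 A 27.5 r 5.6 [[536.0, 51.0]]
top blob 265.0 247.7 A 51.0 r 4.8 [[565.0, 171.0]]
top blob 275.0 246.1 A 62.5 r 5.2 [[569.0, 148.0]]
top blob 261.8 234.6 A 84.5 r 5.7 [[596.0, 180.0]]
top blob 274.0 230.5 A 78.5 r 5.6 [[606.0, 152.0]]
top blob 253.6 225.1 A 86.0 r 6.1 [[617.0, 200.0]]
top blob 273.0 232.0 A 1376.5 r 52.3 [[602.0, 154.0]]
[265.0, 247.7] pan x,y [-1. 27.]
[275.0, 246.1] pan x,y [-26.  26.]
[261.8, 234.6] pan x,y [ 5. -3.]
[274.0, 230.5] pan x,y [-26. -11.]
[253.6, 225.1] pan x,y [ 24. -26.]
[[-0.16, 0.98, 0.11], [0.83, 0.08, 0.55], [0.53, 0.18, -0.83]]
```

The fifth stone is now over the pan at (24,-26) mm, leaning on the others. I'll raise it gently, carry it to the bowl in the same attitude, and look on the way.

servo_tool:
  deltas:
    - [[0, 0.42, 0.14, -0.66, 0, 0, 0], [0, 0.74, 0.25, -1.16, 0, 0, 0], [0, 0.85, 0.28, -1.33, 0, 0, 0], [0, 0.74, 0.25, -1.16, 0, 0, 0], [0, 0.42, 0.14, -0.66, 0, 0, 0]]

```text
clock: 14.25
ee_pos: [597.1, 97.3, 153.4]
eef_rot: [[-0.161, 0.981, 0.108], [0.833, 0.076, 0.548], [0.53, 0.178, -0.829]]
wrist_force: [0.2, -0.2, -4.0]
gripper_width: 0.215
```

servo_tool:
  deltas:
    - [[0, -0.84, -0.06, -0.55, 0, 0, 0], [0, -1.67, -0.12, -1.09, 0, 0, 0], [0, -2.51, -0.18, -1.64, 0, 0, 0], [0, -3.34, -0.24, -2.19, 0, 0, 0], [0, -3.34, -0.24, -2.19, 0, 0, 0]]

```text
clock: 14.88
ee_pos: [598.4, -45.7, 151.2]
eef_rot: [[-0.158, 0.982, 0.107], [0.833, 0.075, 0.548], [0.53, 0.175, -0.83]]
wrist_force: [0.7, 0.4, -2.6]
gripper_width: 0.218
```

servo_tool:
  deltas:
    - [[0, -3.34, -0.24, -2.19, 0, 0, 0], [0, -3.34, -0.24, -2.19, 0, 0, 0], [0, -3.34, -0.24, -2.19, 0, 0, 0], [0, -3.34, -0.24, -2.19, 0, 0, 0], [0, -2.51, -0.18, -1.64, 0, 0, 0]]

```text
clock: 15.5
ee_pos: [600.7, -236.6, 150.9]
eef_rot: [[-0.156, 0.982, 0.107], [0.834, 0.073, 0.547], [0.529, 0.175, -0.83]]
wrist_force: [-0.1, 0.3, -3.0]
gripper_width: 0.214
```

servo_tool:
  deltas:
    - [[0, -1.67, -0.12, -1.09, 0, 0, 0], [0, -0.84, -0.06, -0.55, 0, 0, 0], [0, -0.84, -0.06, -0.55, 0, 0, 0], [0, 0, 0, 0, 0, 0, 0]]

```text
clock: 16.0
ee_pos: [602.4, -273.4, 151.8]
eef_rot: [[-0.159, 0.982, 0.107], [0.833, 0.075, 0.548], [0.53, 0.176, -0.83]]
wrist_force: [0.6, -0.4, -2.5]
gripper_width: 0.216
```

```bash
cat >> h.py <<'E'
def lip():
    s=get_state();R=np.array(s["eef_rot"]);p=np.array(s["ee_pos"])
    print("clock",s["clock"],"J",np.round(s["joints"],0),"F",np.round(s["wrist_force"],1));print("lip",(p+R@[109,0,53]).round(0),"back",(p+R@[19,0,53]).round(0),"R",R.round(3).tolist())
E
python3 - <<'E'
from h import *
lip()
stones("top",(236,470,170,290),120,"pics/t9.png")
P=lambda v:(lambda s:np.array(s["ee_pos"])+np.array(s["eef_rot"])@v)(get_state())
print(proj("top",[P([109,43,53]),P([109,-43,53]),P([19,43,53]),P([19,-43,53])]).round(0).tolist())
E
```

```text
clock 16.0 J [ 21.  36.  26.  77. -42.  93.  59.] F [ 0.6 -0.4 -2.5]
lip [ 591. -154.  166.] back [ 605. -229.  118.] R [[-0.159, 0.982, 0.107], [0.833, 0.075, 0.548], [0.53, 0.176, -0.83]]
top blob 446.0 285.5 A 76.0 r 23.0 [[486.0, -234.0]]
top blob 249.5 283.0 A 82.0 r 13.6 [[481.0, 197.0]]
top blob 451.8 257.5 A 763.5 r 26.0 [[548.0, -248.0]]
top blob 237.5 235.5 A 53.5 r 14.6 [[586.0, 228.0]]
top blob 423.8 221.2 A 59.5 r 5.3 [[628.0, -186.0]]
top blob 317.5 231.5 A 5906.5 r 89.7 [[599.0, 50.0]]
top blob 248.0 185.0 A 115.5 r 13.0 [[702.0, 210.0]]
top blob 449.0 175.5 A 62.0 r 17.1 [[734.0, -244.0]]
top blob 362.0 176.5 A 33.5 r 10.0 [[728.0, -47.0]]
top blob 304.0 172.0 A 42.0 r 19.1 [[735.0, 84.0]]
top blob 253.0 173.0 A 171.0 r 17.1 [[731.0, 200.0]]
[[411.0, 214.0], [413.0, 254.0], [441.0, 213.0], [443.0, 251.0]]
```

The load is still held (wrist about -2.6 N), and no loose stone shows in the trough. The lip is over the bowl at (591,-154). I'll pour about the lip while lowering it into the bowl.

servo_tool:
  deltas:
    - [[0, 0.31, 0.37, -0.61, 4, -7, 0], [0, 0.39, 0.37, -0.57, 4, -7, 0], [0, 0.48, 0.37, -0.53, 4, -7, 0], [0, 0.58, 0, -0.5, 0, -7, 0], [0, 0.67, 0, -0.49, 0, -7, 0]]

```text
clock: 16.68
ee_pos: [609.9, -255.9, 185.4]
eef_rot: [[-0.157, 0.988, -0.006], [0.986, 0.156, -0.054], [-0.053, -0.015, -0.998]]
wrist_force: [0.6, 0.5, -2.4]
gripper_width: 0.207
```

```bash
python3 -c "
from h import *
lip()"
```

```text
clock 16.675 J [ -9.  22.  35.  85. -10.  75.  35.] F [ 0.6  0.5 -2.4]
lip [ 592. -151.  127.] back [ 607. -240.  131.] R [[-0.157, 0.988, -0.006], [0.986, 0.156, -0.054], [-0.053, -0.015, -0.998]]
```

servo_tool:
  deltas:
    - [[0, 0.77, 0, -0.49, 0, -7, 0], [0, 0.87, 0, -0.5, 0, -7, 0], [0, 0.96, 0, -0.52, 0, -7, 0], [0, 1.06, 0, -0.56, 0, -7, 0], [0, 1.14, 0, -0.6, 0, -7, 0]]

```text
clock: 17.3
ee_pos: [601.4, -203.2, 195.4]
eef_rot: [[-0.132, 0.988, 0.085], [0.778, 0.156, -0.609], [-0.615, -0.014, -0.788]]
wrist_force: [-1.0, 0.4, -2.7]
gripper_width: 0.218
```

servo_tool:
  deltas:
    - [[0, 1.22, 0, -0.66, 0, -7, 0], [0, 0, 0, 0, 0, 0, 0], [0, 0, 0, 0, 0, 0, 0]]

```text
clock: 17.68
ee_pos: [599.1, -191.6, 192.9]
eef_rot: [[-0.121, 0.988, 0.098], [0.7, 0.154, -0.697], [-0.704, -0.016, -0.71]]
wrist_force: [-0.2, -0.7, -0.9]
gripper_width: 0.217
```

```bash
python3 -c "
from h import *
lip()
stones('top',(370,450,205,275),40,'pics/t10.png')"
```

```text
clock 17.675 J [-46.  17.  39. 105.  38.  67. -16.] F [-0.2 -0.7 -0.9]
lip [ 591. -152.   79.] back [ 602. -215.  142.] R [[-0.121, 0.988, 0.098], [0.7, 0.154, -0.697], [-0.704, -0.016, -0.71]]
top blob 376.5 265.3 A 242.0 r 10.8 [[534.0, -90.0]]
top blob 434.5 252.0 A 576.0 r 26.3 [[569.0, -227.0]]
top blob 440.0 211.5 A 215.0 r 11.1 [[667.0, -241.0]]
```

The wrist load has dropped, so the pan is empty. I'll raise it and level it.

servo_tool:
  deltas:
    - [[0, -2.1, 0, -2.1, 0, 0, 0], [0, -2.1, 0, -2.1, 0, 0, 0], [0, 0, 0, 0, 0, 7.5, 0], [0, 0, 0, 0, 0, 7.5, 0], [0, 0, 0, 0, 0, 7.5, 0]]

```text
clock: 18.35
ee_pos: [600.2, -193.2, 253.8]
eef_rot: [[-0.146, 0.988, 0.046], [0.915, 0.153, -0.373], [-0.375, -0.013, -0.927]]
wrist_force: [-0.8, 0.1, -1.8]
gripper_width: 0.218
```

servo_tool:
  deltas:
    - [[0, 0, 0, 0, 0, 7.5, 0], [0, 0, 0, 0, 0, 7.5, 0], [0, 0, 0, 0, 0, 7.2, 0], [0, 0, 0, 0, 0, 0, 0]]

```text
clock: 18.85
ee_pos: [599.0, -197.8, 253.2]
eef_rot: [[-0.146, 0.989, -0.014], [0.989, 0.146, -0.007], [-0.005, -0.015, -1.0]]
wrist_force: [-1.1, -0.9, -1.8]
gripper_width: 0.212
```

```bash
python3 -c "
from h import *
lip(); move([492,376,160],Rz(100))
print(ray('top',[(181,233),(214,320)],10).round(),ray('top',[(375,318),(414,345)],28).round())
"
```

```text
clock 18.85 J [-17.  19.  41.  83. -11.  84.  32.] F [-1.1 -0.9 -1.8]
lip [582. -90. 200.] back [ 595. -179.  200.] R [[-0.146, 0.989, -0.014], [0.989, 0.146, -0.007], [-0.005, -0.015, -1.0]]
d [58.37 -2.09  9.07] w [-0.9  0.3 -1.6] pos [ 599.  -197.8  253.2]
[[605. 391.]
 [395. 297.]] [[ 410.  -88.]
 [ 350. -180.]]
```

servo_tool:
  deltas:
    - [[0, 4.87, -0.17, 0, -0.9, 0.3, -1.6], [0, 4.87, -0.17, 0, 0, 0, 0], [0, 4.87, -0.17, 0, 0, 0, 0], [0, 4.87, -0.17, 0, 0, 0, 0], [0, 4.87, -0.17, 0, 0, 0, 0]]

```text
clock: 19.48
ee_pos: [548.3, 48.3, 253.0]
eef_rot: [[-0.183, 0.983, 0.002], [0.983, 0.183, 0.001], [0.001, 0.002, -1.0]]
wrist_force: [0.6, 0.8, -0.7]
gripper_width: 0.214
```

servo_tool:
  deltas:
    - [[0, 4.87, -0.17, 0, 0, 0, 0], [0, 4.87, -0.17, 1.5, 0, 0, 0], [0, 4.87, -0.17, 1.5, 0, 0, 0], [0, 4.87, -0.17, 1.5, 0, 0, 0], [0, 4.87, -0.17, 1.5, 0, 0, 0]]

```text
clock: 20.1
ee_pos: [495.5, 286.4, 193.3]
eef_rot: [[-0.183, 0.983, 0.002], [0.983, 0.183, 0.002], [0.002, 0.003, -1.0]]
wrist_force: [0.5, 0.2, -1.1]
gripper_width: 0.214
```

servo_tool:
  deltas:
    - [[0, 4.87, -0.17, 1.5, 0, 0, 0], [0, 4.87, -0.17, 1.5, 0, 0, 0], [0, 0, 0, 0, 0, 0, 0], [0, 0, 0, 0, 0, 0, 0]]

```text
clock: 20.6
ee_pos: [475.0, 379.5, 163.7]
eef_rot: [[-0.183, 0.983, 0.001], [0.983, 0.183, 0.002], [0.001, 0.001, -1.0]]
wrist_force: [0.5, -0.7, -0.9]
gripper_width: 0.218
```

```bash
python3 -c "
from h import *
lip(); move([492,376,54],Rz(100))
stones('top',(375,445,205,275),40,'pics/t11.png')
stones('top',(236,350,200,270),19)
stones('scene',(240,320,255,330),40,'pics/s11.png')
a=cv2.imread('pics/t11.png');b=cv2.imread('pics/s11.png')
cv2.imwrite('pics/p12.png',np.hstack([cv2.resize(a[195:285,235:455],None,fx=2,fy=3),cv2.resize(b[240:330,235:325],None,fx=3,fy=3)]))
"
```

```text
clock 20.6 J [-58.  15.  19.  93.  -5.  72. -28.] F [ 0.5 -0.7 -0.9]
lip [455. 487. 111.] back [472. 398. 111.] R [[-0.183, 0.983, 0.001], [0.983, 0.183, 0.002], [0.001, 0.001, -1.0]]
d [-0.67  1.59 10.97] w [ 0.1 -0.1  0.5] pos [475.  379.5 163.7]
top blob 410.2 255.9 A 62.0 r 5.3 [[558.0, -169.0]]
top blob 397.5 246.0 A 48.5 r 4.9 [[581.0, -139.0]]
top blob 418.3 245.7 A 75.5 r 5.4 [[583.0, -189.0]]
top blob 396.4 235.9 A 48.0 r 4.8 [[605.0, -136.0]]
top blob 401.0 226.7 A 70.5 r 5.3 [[628.0, -147.0]]
top blob 430.0 239.5 A 782.5 r 37.2 [[599.0, -217.0]]
top blob 379.5 239.5 A 344.5 r 34.8 [[596.0, -96.0]]
top blob 264.5 238.0 A 509.0 r 42.1 [[596.0, 182.0]]
top blob 345.0 226.0 A 180.0 r 26.3 [[630.0, -14.0]]
top blob 305.5 200.0 A 49.5 r 14.5 [[693.0, 85.0]]
scene blob 289.0 296.0 A 54.0 r 5.4 [[626.0, -144.0]]
scene blob 286.5 286.5 A 33.0 r 4.7 [[599.0, -131.0]]
scene blob 265.5 289.5 A 129.0 r 9.6 [[570.0, -177.0]]
scene blob 279.0 281.0 A 34.5 r 4.5 [[572.0, -134.0]]
scene blob 253.0 295.5 A 912.0 r 35.9 [[564.0, -212.0]]
scene blob 293.5 292.0 A 702.5 r 44.9 [[625.0, -128.0]]
```

All five stones are in the bowl. I'll set the scoop down here, on clear bench.

servo_tool:
  deltas:
    - [[0, 0, 0, 3, 0, 0, 0], [0, 0, 0, 4, 0, 0, 0], [0, 0, 0, 2.5, 0, 0, 0], [0, 0, 0, 0.8, 0, 0, 0], [0, 0, 0, 0.4, 0, 0, 0]]

```text
clock: 21.38
ee_pos: [475.7, 379.7, 57.1]
eef_rot: [[-0.181, 0.983, 0.0], [0.983, 0.181, 0.003], [0.003, 0.001, -1.0]]
wrist_force: [0.4, 0.7, -2.0]
gripper_width: 0.219
```

servo_tool:
  deltas:
    - [[0, 0, 0, 0.2, 0, 0, 0], [0, 0, 0, 0.1, 0, 0, 0], [0, 0, 0, 0, 0, 0, 0]]

```text
clock: 21.75
ee_pos: [475.2, 380.1, 53.9]
eef_rot: [[-0.182, 0.983, -0.0], [0.983, 0.182, 0.003], [0.003, 0.0, -1.0]]
wrist_force: [0.8, 0.3, -0.3]
gripper_width: 0.211
```

servo_tool:
  deltas:
    - [[0, 0, 0, 0.1, 0, 0, 0], [2.4, 0, 0, 0, 0, 0, 0], [4, 0, 0, 0, 0, 0, 0], [6, 0, 0, 0, 0, 0, 0], [8.7, 0, 0, 0, 0, 0, 0]]

```text
clock: 22.38
ee_pos: [474.9, 379.9, 52.3]
eef_rot: [[-0.182, 0.983, -0.001], [0.983, 0.182, 0.002], [0.003, -0.001, -1.0]]
wrist_force: [-0.0, -0.9, -0.2]
gripper_width: 0.533
```

servo_tool:
  deltas:
    - [[8.7, 0, 0, 0, 0, 0, 0], [8.7, 0, 0, -2, 0, 0, 0], [8.7, 0, 0, -5, 0, 0, 0], [8.7, 0, 0, -5, 0, 0, 0], [8.7, 0, 0, 0, 0, 0, 0]]

```text
clock: 23.0
ee_pos: [477.1, 381.1, 177.0]
eef_rot: [[-0.182, 0.983, 0.004], [0.983, 0.182, 0.008], [0.007, 0.006, -1.0]]
wrist_force: [0.4, 0.5, -0.8]
gripper_width: 0.989
```

```bash
python3 -c "
from h import *
lip(); move([512,-394,180],Rz(84))
a=get_image('top')[:,:,::-1];b=get_image('scene')[:,:,::-1]
for n,i in(('top',a),('scene',b)):
  h=cv2.cvtColor(i.copy(),cv2.COLOR_BGR2HSV);m=cv2.inRange(h,(0,120,50),(20,255,255))
  w=(110,215,220,345) if n=='top' else (360,450,100,200)
  o=np.zeros_like(m);o[w[2]:w[3],w[0]:w[1]]=m[w[2]:w[3],w[0]:w[1]]
  c=max(cv2.findContours(o,0,1)[0],key=cv2.contourArea);print(n,cv2.contourArea(c),cv2.boxPoints(cv2.minAreaRect(c)).round().tolist())
cv2.imwrite('pics/s12.png',b);cv2.imwrite('pics/t12.png',a)
print(proj('top',[[455,487,0],[475,380,84]]).round(),proj('scene',[[455,487,0],[475,380,84]]).round())
"
```

```text
clock 23.0 J [-58.  15.  19.  93.  -5.  73. -28.] F [ 0.4  0.5 -0.8]
lip [458. 489. 125.] back [474. 400. 124.] R [[-0.182, 0.983, 0.004], [0.983, 0.182, 0.008], [0.007, 0.006, -1.0]]
d [-76.85 -10.64  -0.9 ] w [ 0.3 -0.4 16.5] pos [477.1 381.1 177. ]
top 763.5 [[153.0, 272.0], [195.0, 267.0], [199.0, 303.0], [157.0, 308.0]]
scene 238.5 [[380.0, 172.0], [382.0, 158.0], [416.0, 162.0], [414.0, 177.0]]
[[139. 293.]
 [172. 285.]] [[405. 164.]
 [390. 162.]]
```

Now over to the bar: translate, then turn to its yaw (-6°).

servo_tool:
  deltas:
    - [[8.7, -5.49, -0.76, 0, 0, 0, 0], [8.7, -5.49, -0.76, 0, 0, 0, 0], [8.7, -5.49, -0.76, 0, 0, 0, 0], [8.7, -5.49, -0.76, 0, 0, 0, 0], [8.7, -5.49, -0.76, 0, 0, 0, 0]]

```text
clock: 23.72
ee_pos: [486.6, 100.8, 170.2]
eef_rot: [[-0.182, 0.983, -0.003], [0.983, 0.182, 0.002], [0.002, -0.003, -1.0]]
wrist_force: [-0.1, 0.3, -0.7]
gripper_width: 0.997
```

servo_tool:
  deltas:
    - [[8.7, -5.49, -0.76, 0, 0, 0, 0], [8.7, -5.49, -0.76, 0, 0, 0, 0], [8.7, -5.49, -0.76, 0, 0, 0, 0], [8.7, -5.49, -0.76, 0, 0, 0, 0], [8.7, -5.49, -0.76, 0, 0, 0, 0]]

```text
clock: 24.35
ee_pos: [499.2, -175.5, 169.7]
eef_rot: [[-0.182, 0.983, -0.003], [0.983, 0.182, 0.003], [0.003, -0.002, -1.0]]
wrist_force: [1.0, -0.8, -0.4]
gripper_width: 1.002
```

servo_tool:
  deltas:
    - [[8.7, -5.49, -0.76, 0, 0, 0, 0], [8.7, -5.49, -0.76, 0, 0, 0, 0], [8.7, -5.49, -0.76, 0, 0, 0, 0], [8.7, -5.49, -0.76, 0, 0, 0, 0], [8.7, 0, 0, 0, 0, 0, 10.6]]

```text
clock: 24.98
ee_pos: [506.2, -401.2, 168.5]
eef_rot: [[0.012, 1.0, -0.005], [1.0, -0.012, 0.0], [0.0, -0.005, -1.0]]
wrist_force: [0.1, 0.7, -0.3]
gripper_width: 0.999
```

servo_tool:
  deltas:
    - [[8.7, 0, 0, 0, 0, 0, 10.6], [8.7, 0, 0, 0, 0, 0, 10.6], [8.7, 0, 0, 0, 0, 0, 10.6], [8.7, 0, 0, 0, 0, 0, 10.6], [8.7, 0, 0, 0, 0, 0, 10.6]]

```text
clock: 25.6
ee_pos: [509.4, -395.1, 168.8]
eef_rot: [[0.804, 0.595, -0.003], [0.595, -0.804, 0.003], [-0.001, -0.005, -1.0]]
wrist_force: [-0.3, -1.1, -1.0]
gripper_width: 1.003
```

servo_tool:
  deltas:
    - [[8.7, 0, 0, 0, 0, 0, 10.6], [8.7, 0, 0, 0, 0, 0, 10.6], [8.7, 0, 0, 0, 0, 0, 10.6], [8.7, 0, 0, 0, 0, 0, 10.6], [8.7, 0, 0, 0, 0, 0, 0]]

```text
clock: 26.22
ee_pos: [509.6, -395.2, 168.9]
eef_rot: [[0.995, -0.096, -0.004], [-0.096, -0.995, 0.003], [-0.004, -0.002, -1.0]]
wrist_force: [0.4, 0.6, -0.2]
gripper_width: 1.0
```

```bash
python3 -c "
from h import *
lip(); move([512,-395,17],Rz(-6.2))
a=get_image('top')[:,:,::-1];b=get_image('scene')[:,:,::-1];cv2.imwrite('pics/s13.png',b);cv2.imwrite('pics/t13.png',a)
cv2.imwrite('pics/p13.png',np.hstack([cv2.resize(a[220:335,455:555],(391,450),interpolation=2),cv2.resize(b[250:345,235:325],(409,450),interpolation=2)]))
# precise fork geometry needs: list cheek colour blobs
"
```

```text
clock 26.225 J [-14.  37.  72.  89. -35.  81. -35.] F [ 0.4  0.6 -0.2]
lip [ 618. -405.  115.] back [ 528. -397.  116.] R [[0.995, -0.096, -0.004], [-0.096, -0.995, 0.003], [-0.004, -0.002, -1.0]]
d [ 3.000e-01 -1.000e-02  1.519e+01] w [-0.1  0.2  0.7] pos [ 509.6 -395.2  168.9]
```

servo_tool:
  deltas:
    - [[8.7, 0.25, 0, 3, 0, 0, 0.7], [8.7, 0, 0, 5, 0, 0, 0], [8.7, 0, 0, 4, 0, 0, 0], [8.7, 0, 0, 2.4, 0, 0, 0], [8.7, 0, 0, 0.7, 0, 0, 0]]

```text
clock: 26.95
ee_pos: [512.1, -395.1, 18.5]
eef_rot: [[0.994, -0.107, -0.002], [-0.107, -0.994, 0.003], [-0.002, -0.003, -1.0]]
wrist_force: [1.1, -0.5, 0.0]
gripper_width: 0.998
```

servo_tool:
  deltas:
    - [[5, 0, 0, 0, 0, 0, 0], [3, 0, 0, 0, 0, 0, 0], [1, 0, 0, 0, 0, 0, 0], [0, 0, 0, 0, 0, 0, 0], [0, 0, 0, 0, 0, 0, 0]]
  squeeze: 40

```text
clock: 27.58
ee_pos: [512.6, -395.4, 19.6]
eef_rot: [[0.994, -0.108, -0.001], [-0.108, -0.994, 0.002], [-0.001, -0.002, -1.0]]
wrist_force: [-0.7, 0.7, -0.1]
gripper_width: 0.517
```

servo_tool:
  deltas:
    - [[0, 0, 0, 0, 0, 0, 0], [0, 0, 0, 0, 0, 0, 0], [0, 0, 0, -2, 0, 0, 0], [0, 0, 0, -5, 0, 0, 0], [0, 0, 0, -5, 0, 0, 0]]

```text
clock: 28.2
ee_pos: [512.2, -395.7, 141.7]
eef_rot: [[0.994, -0.109, -0.001], [-0.109, -0.994, 0.002], [-0.002, -0.002, -1.0]]
wrist_force: [0.8, 0.2, -3.0]
gripper_width: 0.253
```

servo_tool:
  deltas:
    - [[0, 0, 0, -3, 0, 0, 0], [0, 0, 0, 0, 0, 0, 0], [0, 0, 0, 0, 0, 0, 0]]

```text
clock: 28.58
ee_pos: [512.4, -395.2, 168.7]
eef_rot: [[0.994, -0.108, -0.002], [-0.108, -0.994, 0.003], [-0.002, -0.003, -1.0]]
wrist_force: [-0.7, 0.9, -3.3]
gripper_width: 0.255
```

```bash
python3 -c "
from h import *
s=get_state();print(s['clock'],np.round(s['joints'],0),s['ee_pos'],np.array(s['eef_rot']).round(3).tolist(),s['wrist_force'],s['gripper_width']*87)
a=get_image('top')[:,:,::-1];b=get_image('scene')[:,:,::-1];cv2.imwrite('pics/s14.png',b);cv2.imwrite('pics/t14.png',a)
p=np.array(s['ee_pos']);R=np.array(s['eef_rot'])
for v in((100,0,3),(-100,0,3)): print(proj('top',p+R@v),proj('scene',p+R@v))
old=cv2.imread('pics/t0.png') if 0 else cv2.imread('pics/top0.png')
cv2.imwrite('pics/p14.png',np.hstack([cv2.resize(b[200:400,100:330],(460,400),interpolation=2),cv2.resize(old[190:290,365:450],(340,400),interpolation=2)]))
"
```

```text
28.575 [-14.  37.  72.  89. -35.  81. -35.] [ 512.36223204 -395.2269554   168.66738049] [[0.994, -0.108, -0.002], [-0.108, -0.994, 0.003], [-0.002, -0.003, -1.0]] [-0.68365216  0.88834529 -3.25905785] 22.179965580731302
[[531.7827056  227.20781922]] [[186.65528477 326.8615731 ]]
[[524.69700462 321.85250066]] [[149.99476557 266.82555962]]
```

View pics/p14.png

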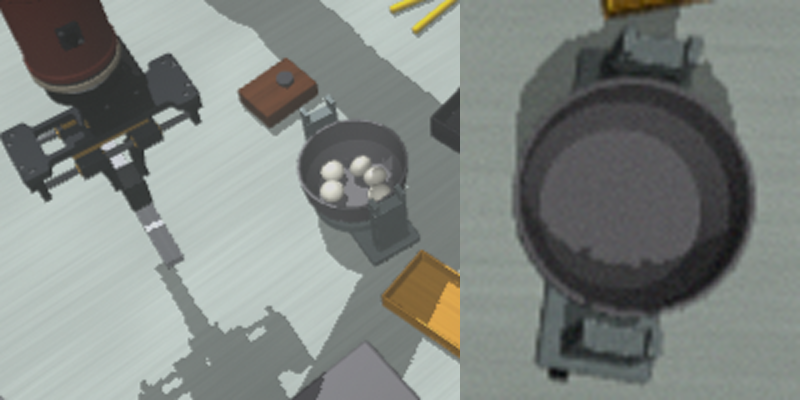

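The bar is held level in the gripper and the stones are in the bowl: top-view (397..418, 227..256), and about (266..289, 281..296) in the scene view. Fork cheek centres in the scene view are about (258.4,252.6) and (292.6,297.6). The bar's far end shows at about (187,331). That's the twelfth picture, so only numbers from here.

```bash
python3 - <<'E'
from h import *
P=ray("scene",[(258.4,252.6),(292.6,297.6)],113);d=P[1]-P[0];print("forks scene",P.round(1).tolist(),P.mean(0).round(1),np.hypot(*d),np.degrees(np.arctan2(d[1],d[0])))
P=ray("top",[(415.5,202.5),(403.8,274)],113);d=P[0]-P[1];print("forks top",P.round(1).tolist(),P.mean(0).round(1),np.hypot(*d),np.degrees(np.arctan2(d[1],d[0])))
# rim: ellipse fit to dark bowl in the first top picture
im=cv2.imread("pics/top0.png");g=cv2.cvtColor(im,cv2.COLOR_BGR2GRAY)
e=cv2.HoughCircles(cv2.GaussianBlur(g[195:285,365:455],(3,3),0),cv2.HOUGH_GRADIENT,1,50,param1=120,param2=12,minRadius=26,maxRadius=33)
print("hough",e); c=e[0,0,:2]+[365,195];print("bowl",ray("top",c,85))
s=cv2.imread("pics/scene0.png");
# bar far end in the hand
b=cv2.imread("pics/s14.png");st=get_state();p=np.array(st["ee_pos"]);R=np.array(st["eef_rot"])
q=ray("scene",(187,331),162)[0];print("far end in tool",R.T@(np.array([*q,162])-p))
t=cv2.imread("pics/t14.png");hs=cv2.cvtColor(t,cv2.COLOR_BGR2HSV);
for v in((100,0,6),(-100,0,6)):
    u=proj("top",p+R@v)[0].round().astype(int);print(u);print(hs[u[1]-14:u[1]+15,u[0],2])
E
```

```text
forks scene [[512.4, -146.3], [677.0, -168.5]] [ 594.7 -157.4] 166.0888747193169 -7.683287080062957
forks top [[671.8, -169.2], [509.7, -143.1]] [ 590.7 -156.1] 164.15755111447285 -9.155019157494626
hough [[[42.5 43.5 30.2]]]
bowl [[ 593.3144377  -155.71665714]]
far end in tool [107.64766338   3.71189444   5.73173943]
[531 228]
[171 170 154 114 109 106 111 131 171 176 175 160 111  91 102 101 104 103
 103 104 105 105 103 103  99 100 102 102 104]
[524 322]
[63 63 63 66 66 67 68 68 69 71 71 69 70 76 76 72 76 82 79 77 75 82 84 83
 84 85 85 85 85]
```

```bash
python3 - <<'E'
from h import *
st=get_state();p=np.array(st["ee_pos"]);R=np.array(st["eef_rot"])
for n,f in(("top","pics/t14.png"),("scene","pics/s14.png")):
    im=cv2.imread(f).astype(int)
    for off in(0,18):
        print(n,off)
        for x in range(80,122,3):
            u=proj(n,p+R@[x,off,6.5])[0];v=im[int(round(u[1])),int(round(u[0]))];print((x,*v.tolist()),end=" ")
        print()
E
```

```text
top 0
(80, 100, 95, 98) (83, 100, 99, 95) (86, 98, 96, 93) (89, 101, 97, 96) (92, 103, 101, 98) (95, 104, 100, 99) (98, 101, 99, 96) (101, 87, 91, 88) (104, 103, 111, 102) (107, 166, 175, 164) (110, 168, 176, 165) (113, 164, 171, 160) (116, 109, 111, 105) (119, 103, 107, 100) 
top 18
(80, 161, 169, 160) (83, 161, 169, 158) (86, 159, 168, 158) (89, 163, 171, 161) (92, 162, 169, 158) (95, 166, 173, 164) (98, 162, 166, 156) (101, 105, 112, 106) (104, 109, 113, 106) (107, 108, 113, 106) (110, 107, 113, 107) (113, 106, 112, 104) (116, 109, 114, 105) (119, 110, 115, 107) 
scene 0
(80, 124, 122, 119) (83, 123, 121, 118) (86, 124, 121, 118) (89, 124, 121, 118) (92, 124, 121, 118) (95, 125, 122, 119) (98, 124, 121, 119) (101, 123, 121, 117) (104, 107, 105, 103) (107, 108, 107, 103) (110, 147, 149, 142) (113, 193, 198, 187) (116, 195, 199, 188) (119, 196, 201, 189) 
scene 18
(80, 186, 191, 180) (83, 186, 191, 181) (86, 188, 193, 182) (89, 187, 192, 181) (92, 189, 194, 183) (95, 191, 196, 185) (98, 184, 189, 178) (101, 126, 129, 122) (104, 126, 128, 122) (107, 127, 129, 122) (110, 128, 132, 124) (113, 128, 131, 124) (116, 127, 130, 123) (119, 128, 132, 124)
```

```bash
python3 -c "
from h import *
move([591.5,-157,168],Rz(-8))"
```

```text
d [  5.3  -24.53   0.08] w [-0.2  0.2  1.8] pos [ 512.2 -395.1  168.1]
```

servo_tool:
  deltas:
    - [[0, 0.7, -2.5, 0, 0, 0, 1.8], [0, 0.9, -4, 0, 0, 0, 0], [0, 0.9, -4.5, 0, 0, 0, 0], [0, 0.9, -4.5, 0, 0, 0, 0], [0, 0.9, -4.5, 0, 0, 0, 0]]

```text
clock: 29.3
ee_pos: [582.3, -201.6, 168.7]
eef_rot: [[0.99, -0.14, -0.003], [-0.14, -0.99, 0.003], [-0.003, -0.002, -1.0]]
wrist_force: [0.6, -1.0, -3.5]
gripper_width: 0.252
```

servo_tool:
  deltas:
    - [[0, 0.6, -3, 0, 0, 0, 0], [0, 0.3, -1.3, 0, 0, 0, 0], [0, 0, 0, 0, 0, 0, 0], [0, 0, 0, 0, 0, 0, 0], [0, 0, 0, 0, 0, 0, 0]]

```text
clock: 29.92
ee_pos: [596.6, -163.8, 170.1]
eef_rot: [[0.99, -0.142, -0.001], [-0.142, -0.99, 0.002], [-0.001, -0.002, -1.0]]
wrist_force: [-0.0, -0.5, -3.7]
gripper_width: 0.253
```

```bash
python3 -c "
from h import *
s=get_state();print(s['clock'],np.round(s['joints'],0),s['wrist_force'])
move([591.5,-157,118],Rz(-8))
cv2.imwrite('pics/t15.png',get_image('top')[:,:,::-1]);cv2.imwrite('pics/s15.png',get_image('scene')[:,:,::-1])
p=np.array(s['ee_pos']);R=np.array(s['eef_rot'])
for n,f in(('top','pics/t15.png'),('scene','pics/s15.png')):
  im=cv2.cvtColor(cv2.imread(f),cv2.COLOR_BGR2GRAY)
  for x in(94,-94):
    print(n,x,[int(im[tuple(proj(n,p+R@[x,o,6.5])[0].round().astype(int)[::-1])]) for o in range(-30,31,3)])
"
```

```text
29.925 [-41.  35.  76.  93. -34.  80. -59.] [-0.04436786 -0.5388557  -3.69232331]
d [-0.6  -0.59  5.21] w [-0.1  0.1 -0.2] pos [ 596.6 -163.8  170.1]
top 94 [93, 96, 91, 84, 82, 83, 66, 57, 88, 68, 54, 70, 70, 68, 67, 30, 54, 71, 72, 66, 69]
top -94 [54, 57, 57, 59, 57, 57, 59, 61, 60, 60, 61, 59, 60, 61, 62, 62, 60, 66, 60, 58, 56]
scene 94 [100, 117, 112, 98, 99, 98, 105, 126, 113, 111, 114, 114, 113, 112, 103, 172, 187, 165, 127, 130, 85]
scene -94 [50, 49, 50, 49, 51, 49, 51, 52, 49, 52, 50, 52, 53, 60, 54, 59, 54, 58, 64, 69, 70]
```

servo_tool:
  deltas:
    - [[0, -0.6, -0.6, 1, 0, 0, 0], [0, 0, 0, 1.3, 0, 0, 0], [0, 0, 0, 0.7, 0, 0, 0], [0, 0, 0, 0, 0, 0, 0], [0, 0, 0, 0, 0, 0, 0]]

```text
clock: 30.65
ee_pos: [592.3, -155.5, 140.2]
eef_rot: [[0.99, -0.14, -0.001], [-0.14, -0.99, 0.002], [-0.001, -0.002, -1.0]]
wrist_force: [-0.3, -0.8, -2.4]
gripper_width: 0.259
```

```bash
python3 -c "
from h import *
s=get_state();print(s['clock'],np.round(s['joints'],1),s['wrist_force'])
move([591.5,-157,114],Rz(-8))
"
```

```text
30.65 [-41.6  35.2  74.6  95.9 -35.   76.4 -58.8] [-0.30930153 -0.82483407 -2.36292388]
d [-0.06  0.17  2.62] w [-0.1  0.1 -0. ] pos [ 592.3 -155.5  140.2]
```

servo_tool:
  deltas:
    - [[0, 0, 0.15, 0.4, 0, 0, 0], [0, 0, 0, 0.4, 0, 0, 0], [0, 0, 0, 0.3, 0, 0, 0], [0, 0, 0, 0.3, 0, 0, 0], [0, 0, 0, 0, 0, 0, 0]]

```text
clock: 31.28
ee_pos: [591.8, -156.6, 125.7]
eef_rot: [[0.99, -0.14, -0.001], [-0.14, -0.99, 0.002], [-0.002, -0.002, -1.0]]
wrist_force: [-0.0, 0.2, -3.2]
gripper_width: 0.252
```

The bar's underside is below the cheek tops with no contact force, so it is inside both notches. I'll go on down to the seat.

servo_tool:
  deltas:
    - [[0, 0, 0, 0.4, 0, 0, 0], [0, 0, 0, 0.3, 0, 0, 0], [0, 0, 0, 0.2, 0, 0, 0], [0, 0, 0, 0.1, 0, 0, 0], [0, 0, 0, 0, 0, 0, 0]]

```text
clock: 31.9
ee_pos: [591.9, -156.7, 115.9]
eef_rot: [[0.99, -0.14, -0.001], [-0.14, -0.99, 0.002], [-0.001, -0.002, -1.0]]
wrist_force: [-0.4, -0.5, -2.6]
gripper_width: 0.257
```

servo_tool:
  deltas:
    - [[0, 0, 0, 0.1, 0, 0, 0], [0, 0, 0, 0.1, 0, 0, 0], [0, 0, 0, 0, 0, 0, 0]]

```text
clock: 32.28
ee_pos: [592.1, -157.0, 114.5]
eef_rot: [[0.99, -0.14, -0.0], [-0.14, -0.99, 0.002], [-0.001, -0.002, -1.0]]
wrist_force: [-2.0, 0.0, 4.8]
gripper_width: 0.251
```

Seated. Release and raise.

servo_tool:
  deltas:
    - [[2.6, 0, 0, 0, 0, 0, 0], [4, 0, 0, 0, 0, 0, 0], [6, 0, 0, 0, 0, 0, 0], [8.7, 0, 0, 0, 0, 0, 0], [8.7, 0, 0, 0, 0, 0, 0]]

```text
clock: 32.9
ee_pos: [591.9, -156.6, 113.9]
eef_rot: [[0.99, -0.14, -0.001], [-0.14, -0.99, 0.002], [-0.001, -0.002, -1.0]]
wrist_force: [0.6, -0.3, 0.7]
gripper_width: 0.67
```

servo_tool:
  deltas:
    - [[8.7, 0, 0, -1, 0, 0, 0], [8.7, 0, 0, -3, 0, 0, 0], [8.7, 0, 0, -5, 0, 0, 0], [8.7, 0, 0, -2, 0, 0, 0], [8.7, 0, 4, 0, 0, 0, 0]]

```text
clock: 33.52
ee_pos: [588.8, -193.9, 225.5]
eef_rot: [[0.991, -0.133, 0.002], [-0.133, -0.991, 0.003], [0.001, -0.003, -1.0]]
wrist_force: [0.9, 0.3, -0.1]
gripper_width: 0.995
```

servo_tool:
  deltas:
    - [[8.7, 0, 5, 0, 0, 0, 0], [8.7, 0, 5, 0, 0, 0, 0], [8.7, 0, 5, 0, 0, 0, 0], [8.7, 0, 5, 0, 0, 0, 0], [8.7, 0, 0, 0, 0, 0, 0]]

```text
clock: 34.15
ee_pos: [554.9, -399.9, 223.5]
eef_rot: [[0.989, -0.148, -0.002], [-0.148, -0.989, 0.001], [-0.002, -0.0, -1.0]]
wrist_force: [-0.0, 0.8, 0.0]
gripper_width: 1.002
```

```bash
python3 - <<'E'
from h import *
s=get_state();print(s["clock"],np.round(s["joints"],0),np.round(s["ee_pos"]))
for n in("top","scene"): cv2.imwrite(f"pics/{n}F.png",get_image(n)[:,:,::-1])
a=np.radians(-8);Q=np.array([[np.cos(a),-np.sin(a)],[np.sin(a),np.cos(a)]]);c=np.array([593,-157])
def W(x,y,z): return [*(c+Q@[x,y]),z]
for n in("top","scene"):
    im=cv2.cvtColor(cv2.imread(f"pics/{n}F.png"),cv2.COLOR_BGR2GRAY)
    g=lambda P:int(im[tuple(proj(n,P)[0].round().astype(int)[::-1])])
    print(n,"along",[(x,g(W(x,0,107))) for x in list(range(-120,-70,4))+list(range(72,122,4))])
    for x in(-60,60): print(n,"across",x,[(y,g(W(x,y,107))) for y in range(-21,22,3)])
    d=cv2.absdiff(cv2.imread(f"pics/{n}F.png"),cv2.imread(f"pics/{n}0.png")).max(2)
    for k in cv2.findContours(cv2.morphologyEx((d>45).astype("uint8"),cv2.MORPH_OPEN,np.ones((3,3))),0,1)[0]:
        if cv2.contourArea(k)>25: print(n,"changed",cv2.boundingRect(k),cv2.contourArea(k))
stones("top",(375,445,205,275),40)
# scoop: copper outline in both views
for n,w in(("top",(110,215,220,345)),("scene",(360,470,100,230))):
    m=cv2.inRange(cv2.cvtColor(cv2.imread(f"pics/{n}F.png"),cv2.COLOR_BGR2HSV),(0,120,50),(20,255,255));o=np.zeros_like(m);o[w[2]:w[3],w[0]:w[1]]=m[w[2]:w[3],w[0]:w[1]]
    k=max(cv2.findContours(o,0,1)[0],key=cv2.contourArea);print(n,"scoop",cv2.contourArea(k),cv2.boxPoints(cv2.minAreaRect(k)).round().tolist())
    r=np.radians(100.5);f=np.array([np.cos(r),np.sin(r)]);l=np.array([-f[1],f[0]]);L=np.array([455,487])
    print("  expected lip corners, back corners, handle end",proj(n,[[*(L+43*l),1],[*(L-43*l),1],[*(L-90*f+43*l),35],[*(L-90*f-43*l),35],[*(L-165*f),84]]).round().tolist())
    hull=cv2.approxPolyDP(cv2.convexHull(k),2,True)[:,0];print("  hull",hull.tolist())
E
```

```text
34.15 [ -9.  36.  67.  78. -33.  87. -43.] [ 555. -400.  224.]
top along [(-120, 159), (-116, 159), (-112, 160), (-108, 158), (-104, 111), (-100, 129), (-96, 153), (-92, 156), (-88, 151), (-84, 152), (-80, 153), (-76, 155), (-72, 151), (72, 100), (76, 97), (80, 103), (84, 100), (88, 95), (92, 99), (96, 97), (100, 105), (104, 103), (108, 58), (112, 78), (116, 94), (120, 90)]
top across -60 [(-21, 46), (-18, 41), (-15, 49), (-12, 81), (-9, 150), (-6, 152), (-3, 156), (0, 155), (3, 151), (6, 153), (9, 81), (12, 51), (15, 54), (18, 53), (21, 51)]
top across 60 [(-21, 95), (-18, 62), (-15, 66), (-12, 64), (-9, 103), (-6, 100), (-3, 99), (0, 99), (3, 101), (6, 96), (9, 37), (12, 42), (15, 60), (18, 56), (21, 60)]
top changed (344, 472, 9, 5) 28.5
top changed (310, 468, 17, 12) 60.5
top changed (0, 434, 38, 46) 1050.5
top changed (0, 365, 70, 51) 1858.0
top changed (392, 242, 11, 9) 63.0
top changed (262, 241, 12, 11) 94.5
top changed (279, 240, 12, 12) 99.0
top changed (245, 237, 12, 11) 93.5
top changed (391, 233, 11, 8) 52.5
top changed (400, 226, 25, 56) 578.5
top changed (259, 224, 12,
[... 1867 characters left out ...]
 A 283.5 r 19.3 [[554.0, -171.0]]
top blob 396.0 236.5 A 45.5 r 5.2 [[604.0, -136.0]]
top blob 430.0 239.5 A 795.0 r 37.2 [[599.0, -217.0]]
top scoop 1376.5 [[134.0, 276.0], [194.0, 265.0], [200.0, 301.0], [141.0, 311.0]]
  expected lip corners, back corners, handle end [[141.0, 311.0], [137.0, 276.0], [173.0, 305.0], [169.0, 269.0], [196.0, 281.0]]
  hull [[196, 279], [197, 284], [175, 304], [141, 310], [137, 277], [168, 270]]
scene scoop 220.0 [[380.0, 172.0], [382.0, 157.0], [416.0, 163.0], [414.0, 177.0]]
  expected lip corners, back corners, handle end [[394.0, 159.0], [417.0, 169.0], [380.0, 165.0], [403.0, 176.0], [379.0, 172.0]]
  hull [[380, 170], [390, 159], [415, 169], [405, 175]]
```

```bash
python3 -c "
from bench import *
print(hand_in(), get_state()['clock'])"
```

```text
the job is handed in; nothing more can be done
the job is handed in; nothing more can be done
```

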